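# Bond the second course of a shielding wall

### The job

The two loose grey shielding bricks of the second course sit too far apart, out over the ends of the wall. Slide both inwards along the top of the bottom course, without lifting them off it, until each lies half-and-half across the joint below it and the two meet end to end in the middle, in line with the wall. Do not disturb the sample pot and the amber bottle behind the wall.

Things in the scene. Friction and masses are not known exactly. Their poses are not given: they have to be found in the camera images.
- shield: Fixed foot of the wall: steel tray 342 x 87 mm with the bottom course, three grey plastic bricks end to end (each 110 long, 75 wide, 50 high; row 330 x 75). Origin: centre of the tray's underside, on the worktop; y along the row to the robot's left, x across it away from the robot, z up. The course's smooth top is 60 mm above the origin, the tray's rim only 26 mm.
- joint_left (a point): The upright joint between the middle and the left brick of the bottom course, at its top edge, on the row's centre line: y = +55 mm, z = 60 mm in the shield's frame. Same axes as the shield.
- joint_right (a point): The upright joint between the middle and the right brick of the bottom course, at its top edge: y = -55 mm, z = 60 mm in the shield's frame. Same axes as the shield.
- brick_left_center (a point): Centre of the loose left brick of the second course: plain grey plastic block, 75 mm (its x) by 110 mm (its y, along the wall) by 50 mm high, 0.28 to 0.56 kg, lying flat on the bottom course, centre 25 mm above that course's top. It starts 25 to 70 mm outside (left of) the left joint, slightly askew. A push of about 1 to 6 N slides it.
- brick_right_center (a point): Centre of the loose right brick of the second course: same size and axes; starts 25 to 70 mm outside (to the right of) the right joint, slightly askew.
- sample_pot: Loose specimen cup with orange screw lid, 64 mm across, 63 mm high, standing on the worktop behind the wall (the far side from the robot). Origin: centre of its underside. Leave it alone.
- amber_bottle: Loose brown bottle with black cap, 34 mm across, 75 mm high, standing on the worktop behind the wall. Origin: centre of its underside. Leave it alone.

How it is judged:
At the end, for the whole second after the job is handed in: Both loose bricks lie flat on the bottom course, each with its centre within 12 mm along the wall and 10 mm across it of the joint below it, in line with the wall within 0.10 rad (about 6 degrees), and their centres at most 117 mm apart (a gap of no more than about 7 mm between their ends) (y of brick_left_center in the frame of joint_left between -0.012 and 0.012 m and y of brick_right_center in the frame of joint_right between -0.012 and 0.012 m and x of brick_left_center in the frame of joint_left between -0.01 and 0.01 m and x of brick_right_center in the frame of joint_right between -0.01 and 0.01 m and z of brick_left_center in the frame of joint_left between 0.02 and 0.03 m and z of brick_right_center in the frame of joint_right between 0.02 and 0.03 m and angle between the y axis of each of brick_left_center, brick_right_center and the y axis of shield, either way round below 0.1 rad and distance between brick_left_center and brick_right_center below 0.117 m); the robot touches nothing.
It fails at once if a loose brick is lifted more than 20 mm off the bottom course (z of brick_left_center in the frame of joint_left above 0.045 m or z of brick_right_center in the frame of joint_right above 0.045 m).
It fails at once if the sample pot or the amber bottle is moved more than 25 mm or knocked over (distance of any of sample_pot, amber_bottle from where it was at the start of the episode above 0.025 m or angle between any of sample_pot, amber_bottle's own z axis and vertical above 0.5 rad).
It also fails if it takes over 42 s, if anything falls off the work surface, if the arm or the gripper's body presses on something with over 40 N, if the wrist force passes 120 N, or if a joint passes its speed limit or range.

### The arm

A 7-joint arm with a two-finger parallel gripper is mounted at the origin on a cart in front of the work surface, level with it; the furniture and walls round the work are solid. World frame = base frame: x ahead of the robot, y to its left, z up, the work surface at z = 0. Lengths are in m, angles in rad, forces in N, time in s.
With the tool pointing down it reaches from about 0.35 to 0.9 m from the base axis. Payload 8.1 kg.
Tool frame: the origin (TCP) lies on the centre line of the jaws, within the pads' length; the fingertips stand 14 mm ahead of it and the grasp point (between the pads) lies 5 mm behind it; z points along the fingers, y is the direction in which the jaws open and shut (so a half turn about z gives the same grasp; the last joint's range is limited). The gripper opens to 92 mm and grips with 3 to 60 N. Pads are 19 mm wide; open, the fingers measure 130 mm over their backs; the gripper's body (75 mm by 190 mm) begins 47 mm behind the grasp point.
Start: joints at [-1.362, 0.434, 0.025, 1.573, -0.012, 1.134, -0.075], TCP at [0.192, 0.595, 0.241] pointing down, gripper open.
Joint ranges: [-2.62, 2.62], [-0.44, 2.09], [-1.27, 1.32], [0.08, 2.57], [-1.32, 4.46], [0.12, 2], [-2.74, 2.74]. Speed limits (rad/s): [2.22, 2.22, 3.01, 3.01, 3.14, 3.14, 3.14].

### API

Orientations are given as a rotation vector (axis times angle).
In Python, from cell import arm, optics gives the robot as it stands.
- The arm moves only by the shell command python3 -m creep 'ROWS' [FORCE]. ROWS is JSON, a list of rows, each an object with "translation": the shift along the tool's x, y, z in m, a list of three; "rot": the turn, a rotation vector about the tool's x, y, z in degrees, a list of three; "jaw": the finger opening in m, from 0 to 0.0918. In form: [{"translation": [x, y, z], "rot": [wx, wy, wz], "jaw": jaw}, ...]. A call has 1 to 12 rows; each row shifts and turns the commanded pose from where the row before left it, along the tool's axes as they then stand; what a row does not reach is not made up. A row lasts 1/12 s, in which the tool goes at most 41.7 mm and 7.16 degrees, less where a joint would pass 70% of its speed; a pose out of reach is approached as far as the arm can. A call is refused whole if a number of a shift passes 0.0417 or a number of a turn 7.16, either way. A call with a gripper value outside its range is refused whole. The fingers move at their own pace and stop on an object; FORCE is the grip in N (left out, the last holds). Time passes only in rows, so rows that do not move let the fingers close. It gives the time, the measured TCP pose, the force and the opening at its end, in the units of the state.
- arm.observe(): the state, without advancing time (a new reading comes with each control period).
- optics.get_image(name): name is "scene" or "top"; returns the picture (384x512x3 uint8, red, green, blue); there is no depth.
- optics.camera_info(name): a dict with "fx", "fy", "cx", "cy" (pixels), "R" (3x3) and "t" (3): a world point X has camera coordinates R X + t. Camera axes: x right, y down, z forward; pixel columns grow to the right and rows downward; lengths in m; the calibration is good to about 2 mm. A picture is of the moment at which its call begins. camera_info takes no time and is no camera call.
- arm.sign_off(): hands the job in, once; it reports no verdict.
Trained networks look in the newest picture that a camera, given by its name, has taken for a name from the list of things; names that differ only in an ending like _2 or _b are one class to them, and where a whole thing is asked for, a point or a joint stands for the part that bears it (a point fixed in the world has none). Each returns a list of dicts, best first, with "score" (0 to 1); they miss things now and then, are a little off and sometimes report something else, mostly with a low value. They report only what shows in the picture. A call takes as long as a camera call.
- optics.boxes_of(camera, thing): "location" ([column, row] in pixels, amid what is visible of it).
- optics.pinpoint(camera, thing): "location" ([column, row] in pixels: a listed point, or the origin of a listed thing).
The state is a dict: "clock": time; "joints": joint angles; "dq": joint speeds; "joint_efforts": joint torques, N m; "position": TCP position; "ee_rot": TCP orientation; "force": force on the tool from outside, world axes, zero at the start; "ft_torque": the same for the moment, N m; "width": opening from 0.0 (shut) to 1.0 (fully open).
Only numpy, scipy, OpenCV 4.12 (cv2) and the standard library are available. Lean on these libraries where they do the work, as an engineer would, in place of code of your own. Each camera call takes 0.05 s, during which the arm holds its last target.

## Working session

There is one attempt and no reset: what is moved stays moved. The work goes in short steps, Python scripts to look and compute and a shell command to move; the robot and the scene stay as the last step left them, time stands still between calls to the robot, and variables do not carry over. Pictures are saved under pics/ and viewed, and the job is handed in when it is done.

```bash
mkdir -p pics; ls
cat > h.py <<'E'
import numpy as np, cv2
from cell import arm, optics
def save(cam,name):
    im=optics.get_image(cam); cv2.imwrite(f'pics/{name}.png',im[:,:,::-1]); return im
def px(cam,X):
    c=optics.camera_info(cam);p=np.array(c['R'])@np.array(X)+np.array(c['t']);return np.array([c['fx']*p[0]/p[2]+c['cx'],c['fy']*p[1]/p[2]+c['cy']])
def at_z(cam,uv,z):
    c=optics.camera_info(cam);R=np.array(c['R']);t=np.array(c['t']);o=-R.T@t
    d=R.T@np.array([(uv[0]-c['cx'])/c['fx'],(uv[1]-c['cy'])/c['fy'],1]);return o+d*(z-o[2])/d[2]
E
python3 - <<'E'
from h import *
np.set_printoptions(precision=4,suppress=True)
s=arm.observe();print(s)
H={'shield':0,'joint_left':.06,'joint_right':.06,'brick_left_center':.085,'brick_right_center':.085,'sample_pot':0,'amber_bottle':0}
for c in ('scene','top'):
    save(c,c+'0')
    i=optics.camera_info(c);print(c,-np.array(i['R']).T@i['t'],i['fx'])
    for n,z in H.items():
        for r in optics.pinpoint(c,n)[:2]: print(n,r, at_z(c,r['location'],z))
E
```

```text
pics
{'clock': 0.0, 'joints': array([-1.3616,  0.4352,  0.025 ,  1.5741, -0.0116,  1.134 , -0.0751]), 'dq': array([ 0.0015,  0.0014,  0.0001,  0.0006, -0.001 ,  0.0018,  0.0006]), 'joint_efforts': array([  0.0006, -66.7859,   0.9859, -31.4456,  -0.0602,   0.043 ,
         0.0001]), 'position': array([0.1916, 0.5944, 0.2399]), 'ee_rot': array([-0.4878, -3.1034,  0.0026]), 'force': array([ 0.6741, -0.3633, -0.1171]), 'ft_torque': array([-0.0103,  0.0066, -0.0195]), 'width': 0.9997086621362362}
scene [-0.0361  0.4433  0.5143] 497.8118056036082
shield {'location': [278.7, 239.6], 'score': 0.72} [ 0.5161 -0.0141  0.    ]
joint_right {'location': [303.9, 199.3], 'score': 0.77} [ 0.5184 -0.0725  0.06  ]
brick_left_center {'location': [236.3, 225.1], 'score': 0.9} [0.4944 0.0889 0.085 ]
brick_left_center {'location': [314.8, 182.0], 'score': 0.23} [ 0.5204 -0.0988  0.085 ]
brick_right_center {'location': [313.9, 180.8], 'score': 0.61} [ 0.5246 -0.1006  0.085 ]
amber_bottle {'location': [264.7, 210.0], 'score': 0.74} [ 0.6083 -0.0545  0.    ]
top [0.4541 0.0273 1.1051] 475.7754530560046
shield {'location': [280.6, 219.9], 'score': 0.74} [ 0.5098 -0.0113  0.    ]
joint_left {'location': [257.1, 222.4], 'score': 0.96} [0.5026 0.0425 0.06  ]
joint_right {'location': [309.4, 215.1], 'score': 0.76} [ 0.5156 -0.0728  0.06  ]
joint_right {'location': [277.0, 219.8], 'score': 0.38} [ 0.5072 -0.0013  0.06  ]
brick_left_center {'location': [241.3, 221.2], 'score': 0.89} [0.5049 0.076  0.085 ]
brick_left_center {'location': [255.5, 222.6], 'score': 0.2} [0.5011 0.0456 0.085 ]
brick_right_center {'location': [321.5, 208.3], 'score': 0.64} [ 0.5281 -0.0969  0.085 ]
sample_pot {'location': [262.7, 174.3], 'score': 0.91} [0.6178 0.0275 0.    ]
amber_bottle {'location': [296.0, 172.1], 'score': 0.69} [ 0.6209 -0.0508  0.    ]
```

Run:
```python
import cv2
a=cv2.imread('pics/top0.png')[120:280,170:390];cv2.imwrite('pics/top0z.png',cv2.resize(a,None,fx=3.6,fy=3.6,interpolation=cv2.INTER_CUBIC))
a=cv2.imread('pics/scene0.png')[110:320,140:400];cv2.imwrite('pics/scene0z.png',cv2.resize(a,None,fx=2.8,fy=2.8,interpolation=cv2.INTER_CUBIC))
```

```text
(no output)
```

View pics/top0z.png

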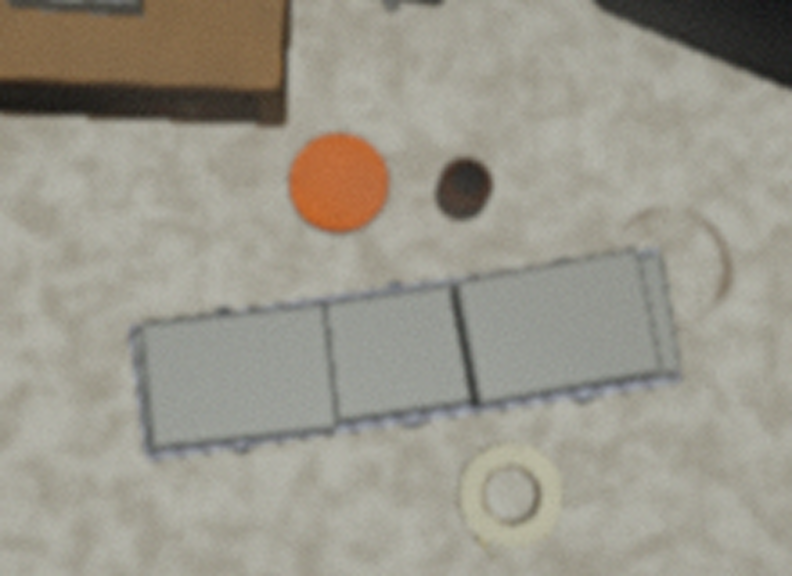

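View pics/scene0z.png

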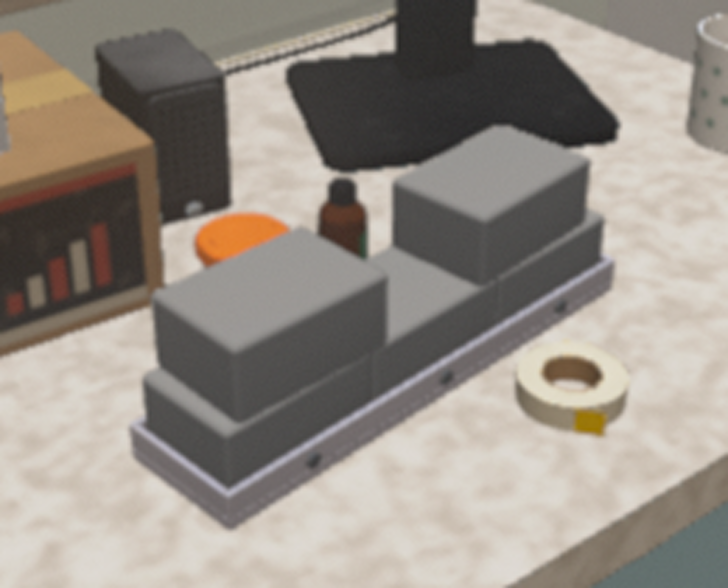

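View pics/top0.png

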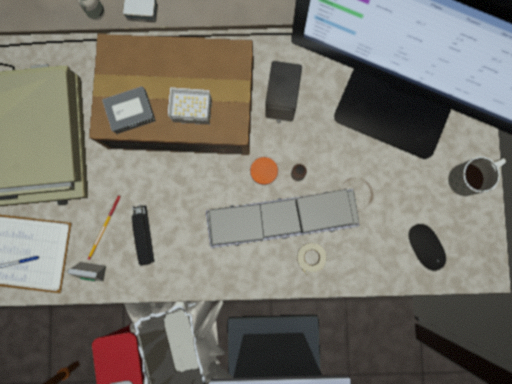

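The top view shows the wall running from about (208,226) on the left to (357,206) on the right. The left brick top spans columns 211–263 and the right one 297–353. The pot lid is at (264,171) and the bottle at (299,172), both just behind the wall.

Run:
```python
from h import *
from scipy.spatial.transform import Rotation as Ro
np.set_printoptions(precision=4,suppress=True)
def q(cs,z): return np.array([at_z('top',(170+a/3.6,120+b/3.6),z)[:2] for a,b in cs])
def rep(n,P): # fl,nl,fr,nr
    c=P.mean(0); y=(P[0]+P[1]-P[2]-P[3])/2; x=(P[0]+P[2]-P[1]-P[3])/2
    print(n,c,'len',np.linalg.norm(y),'wid',np.linalg.norm(x),'yaw deg',np.degrees([np.arctan2(-y[0],y[1]),np.arctan2(x[1],x[0])]));return c
s=rep('tray',q([(132,325),(150,458),(662,248),(680,378)],.026))
L=rep('L',q([(147,325),(152,447),(326,303),(337,425)],.11))
R=rep('R',q([(459,283),(477,405),(637,250),(660,372)],.11))
print('pot',q([(340,183)],.063),'bottle',q([(464,188)],.075))
st=arm.observe();print(Ro.from_rotvec(st['ee_rot']).as_matrix())
```

```text
tray [ 0.5132 -0.0157] len 0.33782503793338065 wid 0.0836451265797901 yaw deg [6.9161 6.0605]
L [0.4979 0.0843] len 0.10639237532334335 wid 0.07095863420550033 yaw deg [5.3851 2.5738]
R [ 0.5206 -0.1011] len 0.10695186650218427 wid 0.07196759553832975 yaw deg [8.8509 7.2792]
pot [[0.6161 0.0234]] bottle [[ 0.6092 -0.0518]]
[[-0.9517  0.3069  0.0001]
 [ 0.3069  0.9517  0.0001]
 [-0.      0.0001 -1.    ]]
```

```bash
cat >> h.py <<'E'
def overlay(src,cam,boxes,out,crop,f):
    im=cv2.imread(src);x0,x1,y0,y1=crop
    a=cv2.resize(im[y0:y1,x0:x1],None,fx=f,fy=f,interpolation=cv2.INTER_CUBIC)
    for (cx,cy,yaw,lx,ly,z,col) in boxes:
        t=np.radians(yaw);P=[]
        for sx,sy in((1,1),(1,-1),(-1,-1),(-1,1)):
            u=np.array([sx*lx/2,sy*ly/2]);X=[cx+np.cos(t)*u[0]-np.sin(t)*u[1],cy+np.sin(t)*u[0]+np.cos(t)*u[1],z]
            P.append(((px(cam,X)+.5-[x0,y0])*f))
        cv2.polylines(a,[np.int32(np.round(P))],True,col,1,cv2.LINE_AA)
    cv2.imwrite(out,a)
E
python3 - <<'E'
from h import *
B=[(.5132,-.0157,6.9,.087,.342,.026,(0,0,255)),(.5132,-.0157,6.9,.075,.330,.06,(255,0,0)),(.4979,.0843,4,.075,.11,.11,(0,200,0)),(.5206,-.1011,8,.075,.11,.11,(0,200,0))]
overlay('pics/top0.png','top',B,'pics/ov1.png',(195,375,180,255),4.4)
overlay('pics/scene0.png','scene',B,'pics/ov2.png',(180,370,145,310),3.6)
E
```

```text
(no output)
```

View pics/ov1.png

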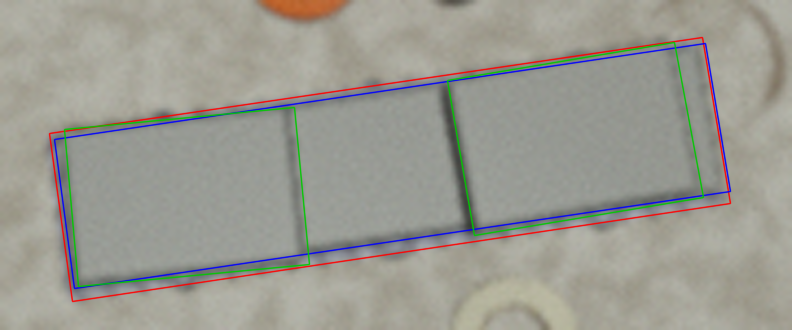

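View pics/ov2.png

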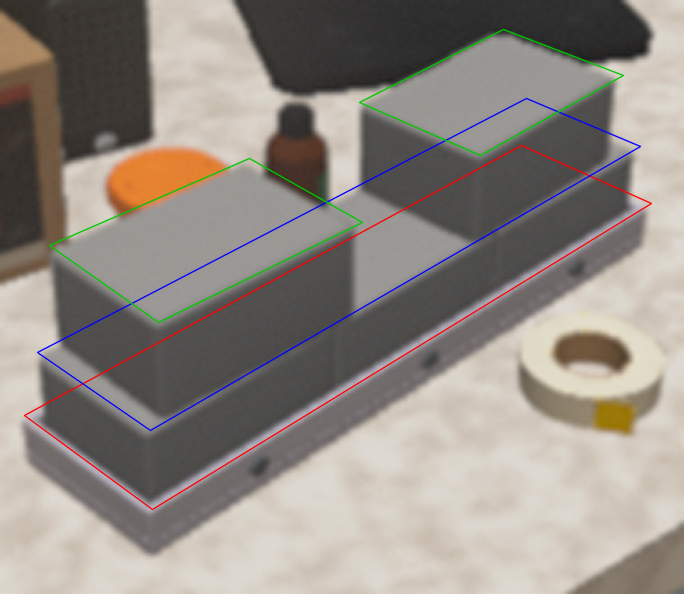

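```bash
python3 -m creep '[{"translation":[0,-0.04,0],"rot":[0,0,0],"jaw":0.0918},{"translation":[0,-0.04,0],"rot":[0,0,0],"jaw":0.0918},{"translation":[0,-0.04,0],"rot":[0,0,0],"jaw":0.0918},{"translation":[-0.036,0,0],"rot":[0,0,4.1],"jaw":0.0918},{"translation":[-0.036,0,0],"rot":[0,0,4.1],"jaw":0.0918},{"translation":[-0.036,0,0],"rot":[0,0,4.1],"jaw":0.0918},{"translation":[-0.036,0,0],"rot":[0,0,4.1],"jaw":0.0918},{"translation":[-0.036,0,0],"rot":[0,0,4.1],"jaw":0.0918},{"translation":[-0.036,0,0],"rot":[0,0,4.1],"jaw":0.0918}]' 15
cat > where.py <<'E'
from h import *
import sys
from scipy.spatial.transform import Rotation as Ro
np.set_printoptions(precision=4,suppress=True)
s=arm.observe();M=Ro.from_rotvec(s['ee_rot']).as_matrix();p=s['position']
print('t',s['clock'],'p',p,'ytool deg',np.degrees(np.arctan2(M[1,1],M[0,1])),'F',s['force'],'w',s['width']*.0918,'z',M[:,2])
if len(sys.argv)>4:
    T=np.array([float(v) for v in sys.argv[1:4]]);print('need tool shift',M.T@(T-p),'turn z',np.degrees(np.arctan2(M[1,1],M[0,1]))-float(sys.argv[4]))
E
python3 where.py .498 .0843 .16 6
```

```text
clock: 1.55
position: [0.3456, 0.3789, 0.241]
ee_rot: [1.143, 2.926, 0.002]
force: [-0.3, 0.5, -0.8]
width: 0.998
t 1.55 p [0.3456 0.3789 0.241 ] ytool deg 47.34269289684272 F [-0.3139  0.4822 -0.8167] w 0.0916461423991851 z [ 0.0006  0.0008 -1.    ]
need tool shift [-0.3117 -0.1134  0.0809] turn z 41.34269289684272
```

```bash
python3 -m creep '[{"translation":[-0.036,0,0],"rot":[0,0,4.1],"jaw":0.0918},{"translation":[-0.036,0,0],"rot":[0,0,4.1],"jaw":0.0918},{"translation":[-0.036,0,0],"rot":[0,0,4.1],"jaw":0.0918},{"translation":[-0.036,0,0],"rot":[0,0,4.1],"jaw":0.0918},{"translation":[-0.036,0,0],"rot":[0,0,4.1],"jaw":0.0918},{"translation":[-0.036,0,0],"rot":[0,0,4.1],"jaw":0.0918},{"translation":[-0.036,0,0],"rot":[0,0,4.1],"jaw":0.0918},{"translation":[-0.036,0,0],"rot":[0,0,4.1],"jaw":0.0918},{"translation":[0,0,0],"rot":[0,0,0],"jaw":0.0918},{"translation":[0,0,0],"rot":[0,0,0],"jaw":0.0918}]'
python3 where.py .498 .0843 .16 4.5
```

```text
clock: 2.38
position: [0.5002, 0.1395, 0.241]
ee_rot: [1.924, 2.483, 0.0]
force: [-0.2, 0.0, -0.5]
width: 1.001
t 2.3833 p [0.5002 0.1395 0.241 ] ytool deg 14.465344881632967 F [-0.1961  0.0219 -0.5374] w 0.09192826719907304 z [ 0.0007 -0.0002 -1.    ]
need tool shift [-0.0529 -0.016   0.081 ] turn z 9.965344881632967
```

```bash
python3 -m creep '[{"translation":[-0.027,-0.008,0.02],"rot":[0,0,0],"jaw":0.0918},{"translation":[-0.026,-0.008,0.02],"rot":[0,0,0],"jaw":0.0918},{"translation":[0,0,0.02],"rot":[0,0,5],"jaw":0.0918},{"translation":[0,0,0.02],"rot":[0,0,5],"jaw":0.0918},{"translation":[0,0,0],"rot":[0,0,0],"jaw":0.0918},{"translation":[0,0,0],"rot":[0,0,0],"jaw":0.0918}]'
python3 where.py .498 .0843 .09 4.5
python3 - <<'E'
from h import *
save('scene','s1')
a=cv2.imread('pics/s1.png')[60:320,120:400];cv2.imwrite('pics/s1z.png',cv2.resize(a,None,fx=2.3,fy=2.3))
E
```

```text
clock: 2.88
position: [0.4968, 0.0876, 0.1603]
ee_rot: [-2.121, -2.315, 0.003]
force: [0.4, -0.3, 0.6]
width: 1.0
t 2.8833 p [0.4968 0.0876 0.1603] ytool deg 5.004414704548457 F [ 0.3971 -0.3035  0.5981] w 0.09182009584121839 z [-0.0021 -0.0004 -1.    ]
need tool shift [-0.0034  0.0011  0.0703] turn z 0.5044147045484566
```

View pics/s1z.png

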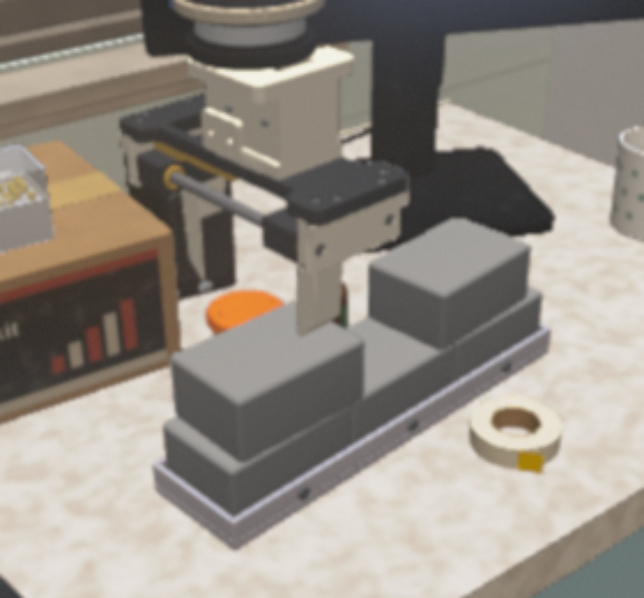

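The gripper hangs over the left brick, jaws across the wall (near finger at about (318,330) in the zoom). I'm descending.

```bash
python3 -m creep '[{"translation":[0,0.001,0.015],"rot":[0,0,0],"jaw":0.0918},{"translation":[0,0,0.015],"rot":[0,0,0],"jaw":0.0918},{"translation":[0,0,0.006],"rot":[0,0,0],"jaw":0.0918},{"translation":[0,0,0],"rot":[0,0,0],"jaw":0.0918}]'
python3 where.py .498 .0843 .09 4.5
```

```text
clock: 3.27
position: [0.4983, 0.0872, 0.1247]
ee_rot: [-2.124, -2.314, 0.001]
force: [-0.4, 0.4, -0.8]
width: 0.999
t 3.2667 p [0.4983 0.0872 0.1247] ytool deg 4.893692572321154 F [-0.3608  0.4103 -0.8089] w 0.09168062962114856 z [-0.0007  0.0001 -1.    ]
need tool shift [-0.0029 -0.0005  0.0347] turn z 0.39369257232115373
```

```bash
python3 -m creep '[{"translation":[0,0,0.008],"rot":[0,0,0],"jaw":0.0918},{"translation":[0,0,0.009],"rot":[0,0,0],"jaw":0.0918},{"translation":[0,0,0],"rot":[0,0,0],"jaw":0.0918}]'
python3 where.py .498 .0843 .09 4.5
```

```text
clock: 3.52
position: [0.4981, 0.0867, 0.1068]
ee_rot: [-2.127, -2.312, 0.001]
force: [-0.7, -0.2, 0.3]
width: 1.002
t 3.5167 p [0.4981 0.0867 0.1068] ytool deg 4.777773992549642 F [-0.6739 -0.1868  0.3153] w 0.09194735038334782 z [-0.001  -0.0001 -1.    ]
need tool shift [-0.0024 -0.0002  0.0168] turn z 0.2777739925496423
```

No contact; down to grip height and close gently.

```bash
python3 -m creep '[{"translation":[0,0,0.009],"rot":[0,0,0],"jaw":0.0918},{"translation":[0,0,0.008],"rot":[0,0,0],"jaw":0.0918},{"translation":[0,0,0],"rot":[0,0,0],"jaw":0.0918},{"translation":[0,0,0],"rot":[0,0,0],"jaw":0.07},{"translation":[0,0,0],"rot":[0,0,0],"jaw":0.07},{"translation":[0,0,0],"rot":[0,0,0],"jaw":0.07},{"translation":[0,0,0],"rot":[0,0,0],"jaw":0.07},{"translation":[0,0,0],"rot":[0,0,0],"jaw":0.07}]' 15
python3 where.py .498 .0843 .09 4.5
```

```text
clock: 4.18
position: [0.4986, 0.0865, 0.0909]
ee_rot: [2.128, 2.311, 0.0]
force: [-0.7, -0.3, -0.2]
width: 0.814
t 4.1833 p [0.4986 0.0865 0.0909] ytool deg 4.727210713178999 F [-0.6656 -0.251  -0.1902] w 0.07471220357773148 z [ 0.0003  0.0001 -1.    ]
need tool shift [-0.0022 -0.0008  0.0009] turn z 0.22721071317899888
```

```bash
python3 where.py .506 .0412 .0909 6.9
```

```text
t 4.1833 p [0.4986 0.0865 0.0909] ytool deg 4.727210713178999 F [-0.6656 -0.251  -0.1902] w 0.07471220357773148 z [ 0.0003  0.0001 -1.    ]
need tool shift [-0.0458  0.0036  0.    ] turn z -2.1727892868210015
```

```bash
python3 -m creep '[{"translation":[-0.004,0,0],"rot":[0,0,-0.5],"jaw":0.07},{"translation":[-0.008,0.001,0],"rot":[0,0,-0.6],"jaw":0.07},{"translation":[-0.01,0.001,0],"rot":[0,0,-0.6],"jaw":0.07},{"translation":[-0.01,0.001,0],"rot":[0,0,-0.5],"jaw":0.07},{"translation":[-0.008,0.001,0],"rot":[0,0,0],"jaw":0.07},{"translation":[-0.004,0,0],"rot":[0,0,0],"jaw":0.07},{"translation":[0,0,0],"rot":[0,0,0],"jaw":0.07},{"translation":[0,0,0],"rot":[0,0,0],"jaw":0.07}]'
python3 where.py .506 .0412 .0909 6.9
python3 - <<'E'
from h import *
save('top','t2');save('scene','s2')
B=[(.5132,-.0157,6.9,.087,.342,.026,(0,0,255)),(.5132,-.0157,6.9,.075,.330,.06,(255,0,0)),(.5065,.0389,6.9,.075,.11,.11,(0,200,0))]
overlay('pics/t2.png','top',B,'pics/t2o.png',(195,375,160,275),4.4)
overlay('pics/s2.png','scene',B,'pics/s2o.png',(180,370,145,310),3.6)
E
```

```text
clock: 4.85
position: [0.5075, 0.0422, 0.0909]
ee_rot: [2.084, 2.35, -0.0]
force: [0.4, -3.5, 4.2]
width: 0.817
t 4.85 p [0.5075 0.0422 0.0909] ytool deg 6.856367541569297 F [ 0.3873 -3.5315  4.2023] w 0.07500172527942663 z [ 0.0007 -0.0008 -1.    ]
need tool shift [-0.0008 -0.0016  0.    ] turn z -0.043632458430703736
```

View pics/t2o.png

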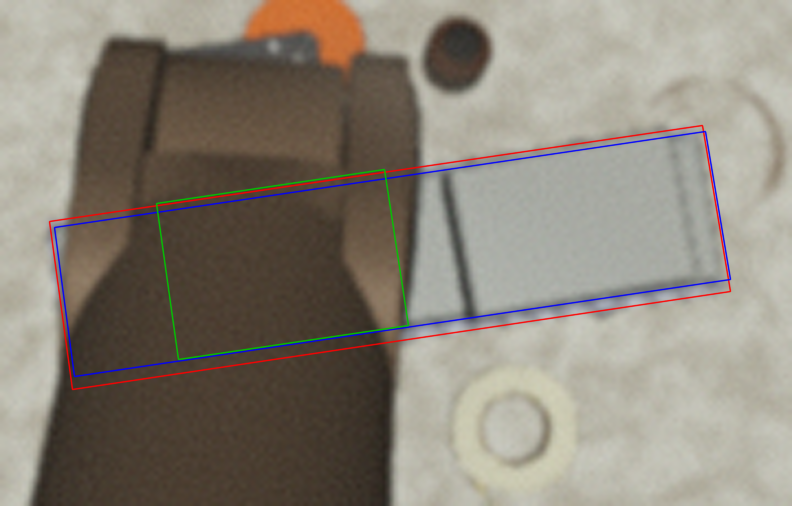

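View pics/s2o.png

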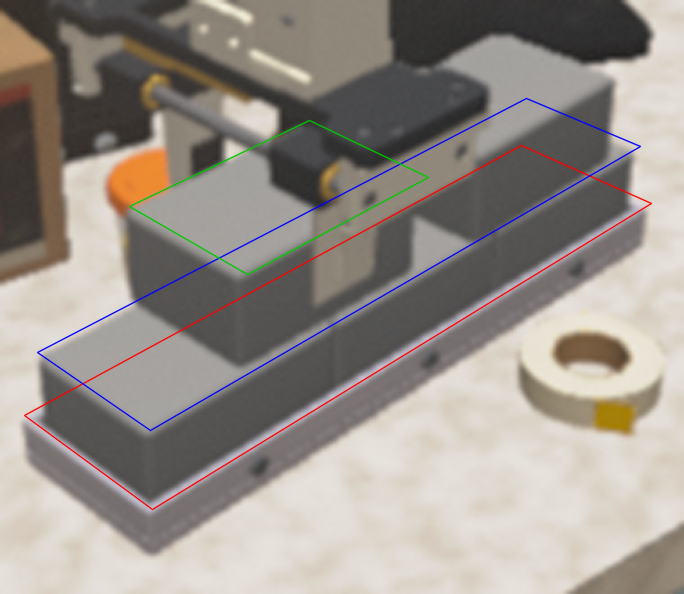

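The left brick now follows its target outline to within about 3 zoomed px, flat on the course. The visible joint is at (337,340) in the scene zoom. Release, rise and look.

```bash
python3 -m creep '[{"translation":[0,0,0],"rot":[0,0,0],"jaw":0.086},{"translation":[0,0,0],"rot":[0,0,0],"jaw":0.086},{"translation":[0,0,0],"rot":[0,0,0],"jaw":0.0918},{"translation":[0,0,0],"rot":[0,0,0],"jaw":0.0918},{"translation":[0,0,-0.01],"rot":[0,0,0],"jaw":0.0918},{"translation":[0,0,-0.015],"rot":[0,0,0],"jaw":0.0918},{"translation":[0,0,-0.02],"rot":[0,0,0],"jaw":0.0918},{"translation":[0,0,-0.02],"rot":[0,0,0],"jaw":0.0918},{"translation":[0,0,0],"rot":[0,0,0],"jaw":0.0918}]'
python3 where.py .5206 -.098 .155 8.2
```

```text
clock: 5.7
position: [0.5091, 0.0433, 0.1596]
ee_rot: [2.082, 2.349, 0.007]
force: [1.3, -0.2, 0.6]
width: 1.0
t 5.7 p [0.5091 0.0433 0.1596] ytool deg 6.910878878547774 F [ 1.2958 -0.205   0.5876] w 0.09180259114684454 z [ 0.0052  0.0014 -1.    ]
need tool shift [-0.1417 -0.0057  0.0044] turn z -1.289121121452225
```

```bash
python3 -m creep '[{"translation":[-0.02,-0.001,0],"rot":[0,0,-0.6],"jaw":0.0918},{"translation":[-0.036,-0.001,0],"rot":[0,0,-0.6],"jaw":0.0918},{"translation":[-0.036,-0.001,0],"rot":[0,0,0],"jaw":0.0918},{"translation":[-0.03,-0.001,0],"rot":[0,0,0],"jaw":0.0918},{"translation":[-0.02,0,0],"rot":[0,0,0],"jaw":0.0918},{"translation":[0,0,0],"rot":[0,0,0],"jaw":0.0918},{"translation":[0,0,0],"rot":[0,0,0],"jaw":0.0918}]'
python3 where.py .5206 -.1 .12 8.2
python3 - <<'E'
from h import *
save('top','t3');save('scene','s3')
B=[(.5132,-.0157,6.9,.087,.342,.026,(0,0,255)),(.5132,-.0157,6.9,.075,.330,.06,(255,0,0)),(.5065,.0389,6.9,.075,.11,.11,(0,200,0)),(.5206,-.1011,8,.075,.11,.11,(0,200,0))]
overlay('pics/t3.png','top',B,'pics/t3o.png',(195,375,160,275),4.4)
overlay('pics/s3.png','scene',B,'pics/s3o.png',(180,370,145,310),3.6)
E
```

```text
clock: 6.28
position: [0.5223, -0.0992, 0.1558]
ee_rot: [2.062, 2.37, -0.0]
force: [0.8, 1.3, -1.0]
width: 1.001
t 6.2833 p [ 0.5223 -0.0992  0.1558] ytool deg 7.971729049852436 F [ 0.7933  1.3072 -1.0197] w 0.09189437020500874 z [-0.0001 -0.0002 -1.    ]
need tool shift [-0.0006 -0.0018  0.0358] turn z -0.2282709501475635
```

View pics/t3o.png

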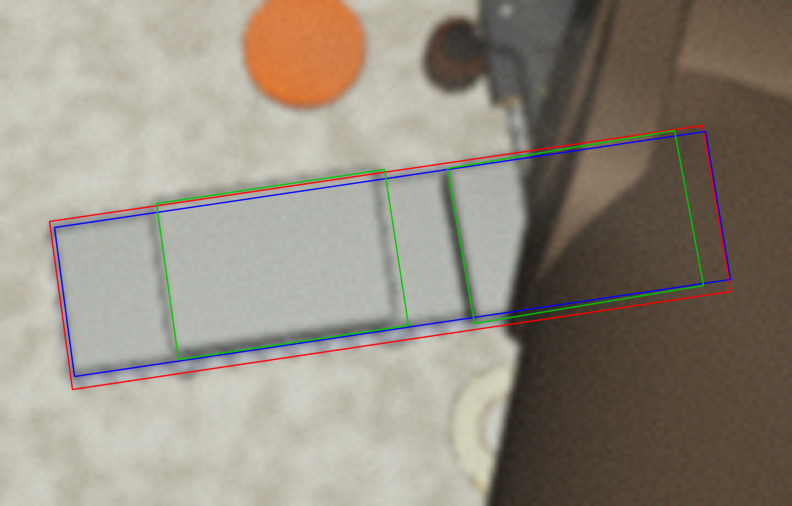

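View pics/s3o.png

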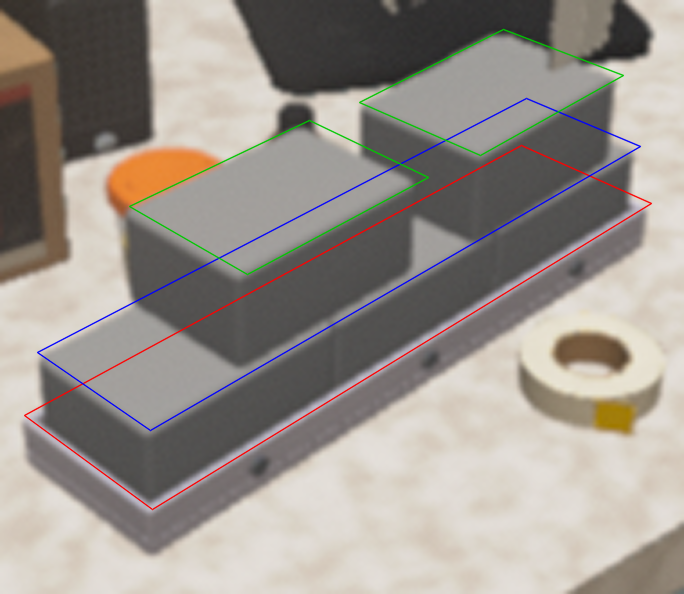

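The left brick sits about 2–3 mm outside its joint, well in tolerance. The pot (305,50) and bottle (457,52) are unmoved. Now down on the right brick.

```bash
python3 -m creep '[{"translation":[0,-0.002,0.015],"rot":[0,0,0],"jaw":0.0918},{"translation":[0,0,0.014],"rot":[0,0,0],"jaw":0.0918},{"translation":[0,0,0.008],"rot":[0,0,0],"jaw":0.0918},{"translation":[0,0,0.008],"rot":[0,0,0],"jaw":0.0918},{"translation":[0,0,0],"rot":[0,0,0],"jaw":0.0918}]'
python3 where.py .5206 -.1 .094 8.2
```

```text
clock: 6.8
position: [0.5198, -0.0972, 0.1094]
ee_rot: [-2.055, -2.373, 0.002]
force: [-0.7, 0.3, -1.0]
width: 0.998
t 6.8 p [ 0.5198 -0.0972  0.1094] ytool deg 8.211810494594461 F [-0.6961  0.2634 -0.9802] w 0.09164560137682501 z [-0.0022  0.0004 -1.    ]
need tool shift [-0.0029  0.0004  0.0154] turn z 0.011810494594461929
```

```bash
python3 -m creep '[{"translation":[-0.002,0,0.008],"rot":[0,0,0],"jaw":0.0918},{"translation":[0,0,0.008],"rot":[0,0,0],"jaw":0.0918},{"translation":[0,0,0],"rot":[0,0,0],"jaw":0.0918},{"translation":[0,0,0],"rot":[0,0,0],"jaw":0.07},{"translation":[0,0,0],"rot":[0,0,0],"jaw":0.07},{"translation":[0,0,0],"rot":[0,0,0],"jaw":0.07},{"translation":[0,0,0],"rot":[0,0,0],"jaw":0.07},{"translation":[0,0,0],"rot":[0,0,0],"jaw":0.07}]' 15
python3 where.py .5198 -.0682 .094 6.9
```

```text
clock: 7.47
position: [0.521, -0.1003, 0.095]
ee_rot: [2.058, 2.373, 0.001]
force: [0.3, 0.2, 0.7]
width: 0.815
t 7.4667 p [ 0.521  -0.1003  0.095 ] ytool deg 8.12903146720372 F [0.2723 0.1768 0.6896] w 0.07480010539453207 z [ 0.0007 -0.     -1.    ]
need tool shift [0.032  0.0033 0.001 ] turn z 1.2290314672037201
```

```bash
python3 -m creep '[{"translation":[0.004,0,0],"rot":[0,0,0.4],"jaw":0.07},{"translation":[0.007,0.001,0],"rot":[0,0,0.4],"jaw":0.07},{"translation":[0.008,0.001,0],"rot":[0,0,0.4],"jaw":0.07},{"translation":[0.006,0.001,0],"rot":[0,0,0],"jaw":0.07},{"translation":[0.004,0,0],"rot":[0,0,0],"jaw":0.07},{"translation":[0.002,0,0],"rot":[0,0,0],"jaw":0.07},{"translation":[0,0,0],"rot":[0,0,0],"jaw":0.07},{"translation":[0,0,0],"rot":[0,0,0],"jaw":0.07}]'
python3 where.py .5198 -.0682 .094 6.9
python3 - <<'E'
from h import *
save('top','t4');save('scene','s4')
B=[]
overlay('pics/t4.png','top',B,'pics/t4o.png',(195,375,160,275),4.4)
overlay('pics/s4.png','scene',B,'pics/s4o.png',(180,370,145,310),3.6)
E
```

```text
clock: 8.13
position: [0.5202, -0.068, 0.095]
ee_rot: [2.082, 2.353, 0.002]
force: [-0.0, -0.7, 5.5]
width: 0.819
t 8.1333 p [ 0.5202 -0.068   0.095 ] ytool deg 7.005455926287343 F [-0.027  -0.7006  5.4673] w 0.07520300071782347 z [ 0.0008  0.0008 -1.    ]
need tool shift [-0.0001 -0.0005  0.001 ] turn z 0.1054559262873429
```

View pics/t4o.png

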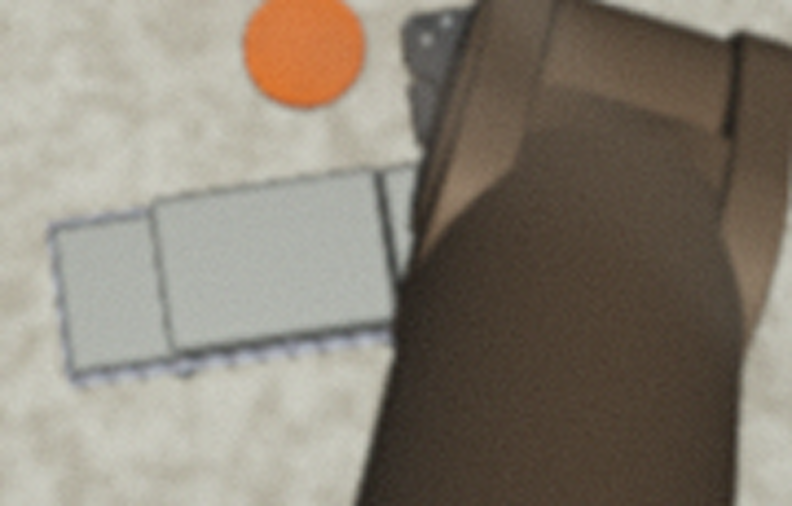

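View pics/s4o.png

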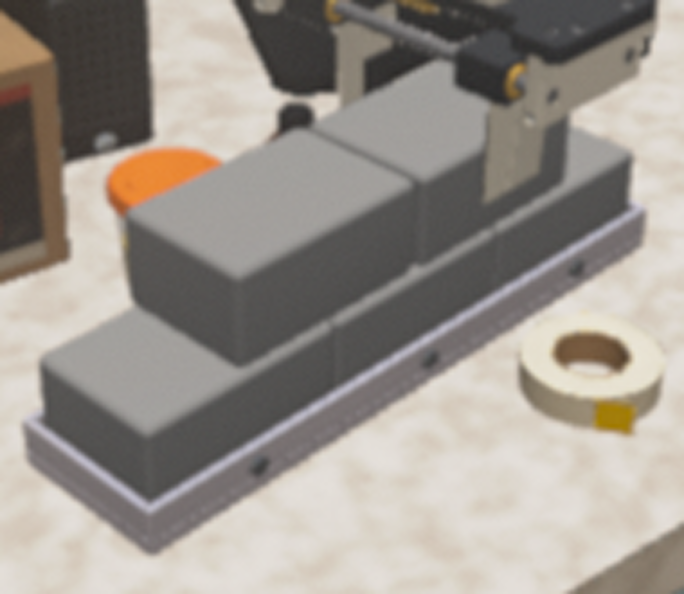

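The bricks almost meet, with a thin dark slit of about 2 mm at (390,235) in the top zoom. I'll close it slightly, then release.

```bash
python3 -m creep '[{"translation":[0.001,-0.0005,0],"rot":[0,0,0],"jaw":0.07},{"translation":[0.001,0,0],"rot":[0,0,0],"jaw":0.07},{"translation":[0,0,0],"rot":[0,0,0],"jaw":0.07},{"translation":[0,0,0],"rot":[0,0,0],"jaw":0.086},{"translation":[0,0,0],"rot":[0,0,0],"jaw":0.086},{"translation":[0,0,0],"rot":[0,0,0],"jaw":0.086},{"translation":[0,0,-0.01],"rot":[0,0,0],"jaw":0.09},{"translation":[0,0,-0.015],"rot":[0,0,0],"jaw":0.09},{"translation":[0,0,-0.03],"rot":[0,0,0],"jaw":0.09},{"translation":[0,0,-0.04],"rot":[0,0,0],"jaw":0.09},{"translation":[0,0,-0.04],"rot":[0,0,0],"jaw":0.09}]'
python3 where.py
```

```text
clock: 9.15
position: [0.5178, -0.0673, 0.2312]
ee_rot: [-2.083, -2.35, 0.003]
force: [1.4, 1.6, -0.4]
width: 0.98
t 9.15 p [ 0.5178 -0.0673  0.2312] ytool deg 6.8999033662511 F [ 1.3789  1.5573 -0.4464] w 0.0899487414568459 z [-0.0024 -0.0003 -1.    ]
```

```bash
python3 -m creep '[{"translation":[-0.036,0,0],"rot":[0,0,4],"jaw":0.09},{"translation":[-0.036,0,0],"rot":[0,0,4],"jaw":0.09},{"translation":[-0.036,0,0],"rot":[0,0,4],"jaw":0.09},{"translation":[-0.036,0,0],"rot":[0,0,4],"jaw":0.09},{"translation":[-0.036,0,0],"rot":[0,0,4],"jaw":0.09},{"translation":[-0.036,0,0],"rot":[0,0,4],"jaw":0.09},{"translation":[-0.036,0,0],"rot":[0,0,4],"jaw":0.09},{"translation":[0,0,0],"rot":[0,0,0],"jaw":0.09},{"translation":[0,0,0],"rot":[0,0,0],"jaw":0.09}]'
python3 where.py
python3 - <<'E'
from h import *
np.set_printoptions(precision=4,suppress=True)
save('top','t5');save('scene','s5')
for c in('top','scene'):
  for n,z in {'shield':0,'joint_left':.06,'joint_right':.06,'brick_left_center':.085,'brick_right_center':.085}.items():
    for r in optics.pinpoint(c,n)[:1]: print(c,n,r['score'], at_z(c,r['location'],z))
B=[(.5132,-.0157,6.9,.087,.342,.026,(0,0,255)),(.5065,.0389,6.9,.075,.11,.11,(0,200,0)),(.5198,-.0703,6.9,.075,.11,.11,(0,200,0))]
overlay('pics/t5.png','top',[],'pics/t5n.png',(195,375,160,275),4.4)
overlay('pics/t5.png','top',B,'pics/t5o.png',(195,375,160,275),4.4)
overlay('pics/s5.png','scene',B,'pics/s5o.png',(180,370,145,310),3.6)
E
```

```text
clock: 9.9
position: [0.4954, -0.3181, 0.2303]
ee_rot: [2.594, 1.771, -0.001]
force: [-0.3, 1.0, 0.3]
width: 0.98
t 9.9 p [ 0.4954 -0.3181  0.2303] ytool deg -21.345043893365922 F [-0.2824  0.9974  0.2922] w 0.08997675046615045 z [-0.0005 -0.0007 -1.    ]
top brick_left_center 0.9 [0.5096 0.0351 0.085 ]
top brick_right_center 0.92 [ 0.5221 -0.0645  0.085 ]
scene shield 0.94 [ 0.5139 -0.015   0.    ]
scene joint_left 0.55 [0.5057 0.0416 0.06  ]
scene joint_right 0.64 [ 0.5216 -0.0707  0.06  ]
scene brick_left_center 0.63 [0.5068 0.0444 0.085 ]
scene brick_right_center 0.64 [ 0.5256 -0.065   0.085 ]
```

View pics/t5n.png

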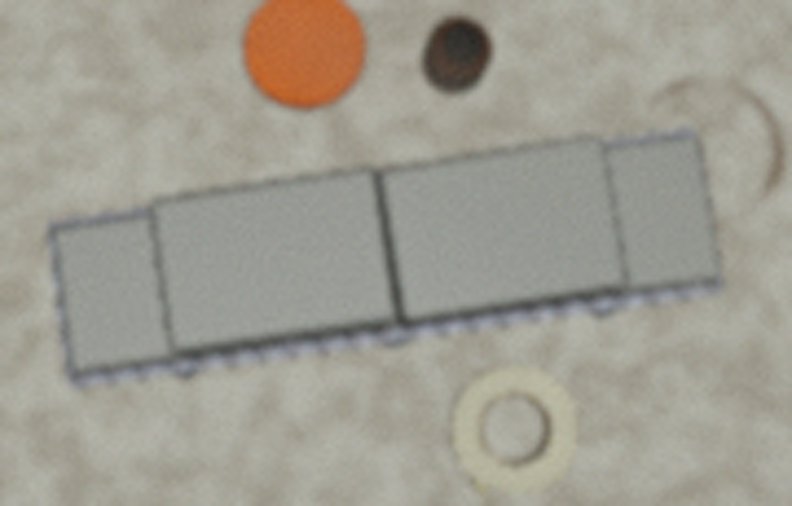

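View pics/t5o.png

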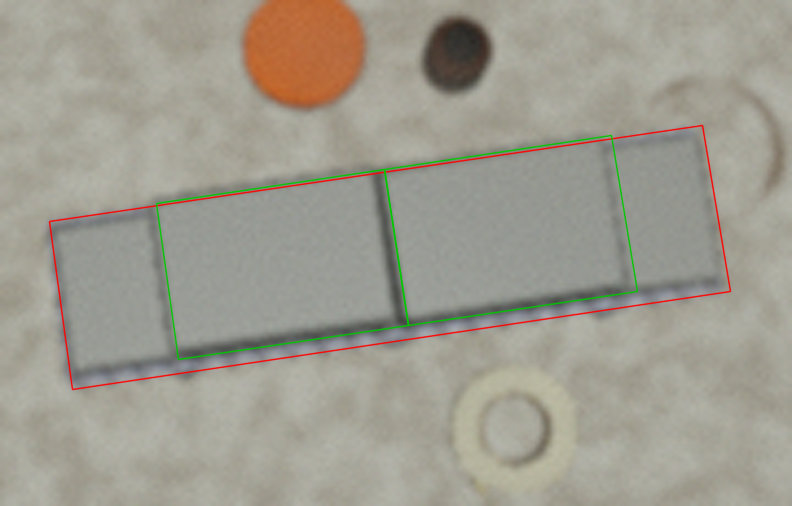

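View pics/s5o.png

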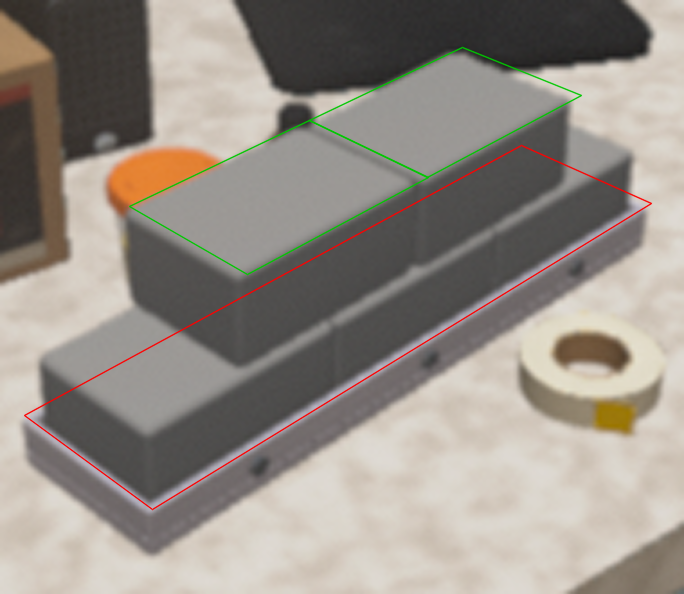

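Run:
```python
from h import *
overlay('pics/s5.png','scene',[],'pics/s5z.png',(185,300,200,290),6.9)
overlay('pics/s5.png','scene',[],'pics/s5y.png',(270,370,160,240),7.5)
```

```text
(no output)
```

View pics/s5z.png

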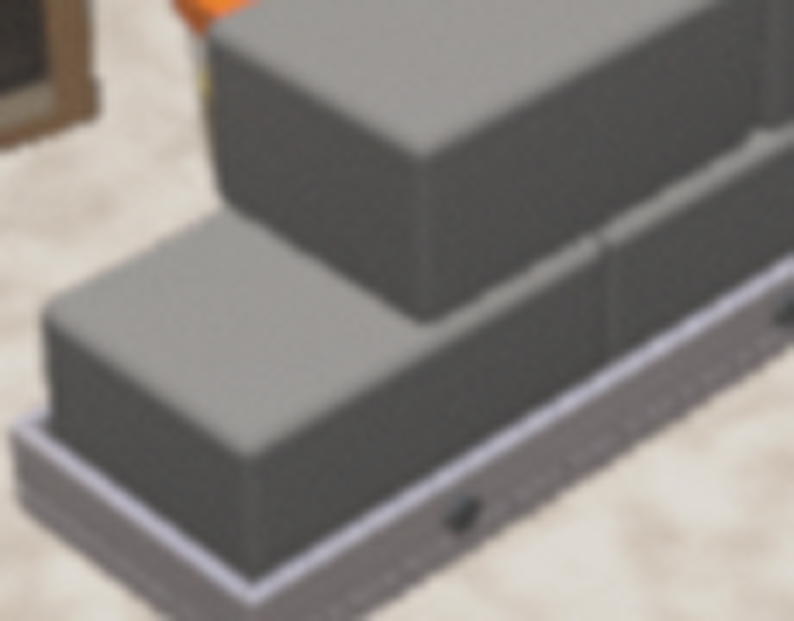

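View pics/s5y.png

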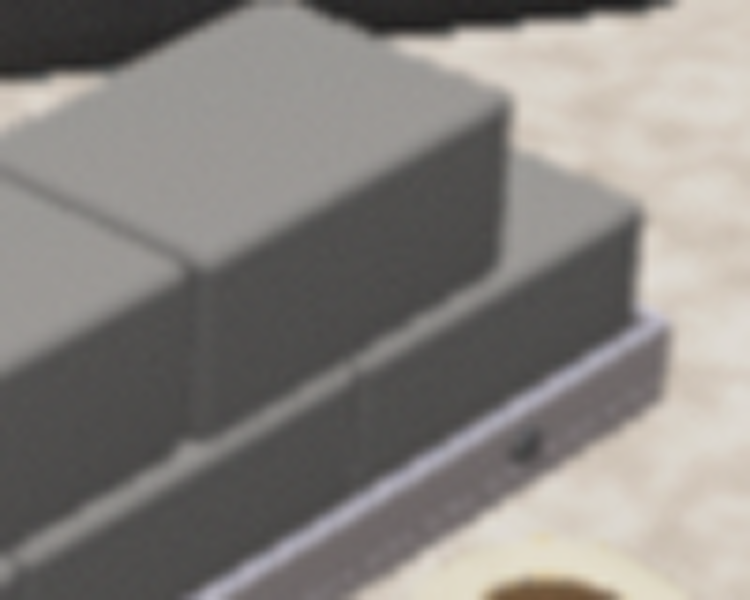

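Run:
```python
from h import *
np.set_printoptions(precision=1,suppress=True)
def P(o,f,uv): return at_z('scene',(o[0]+uv[0]/f-.5,o[1]+uv[1]/f-.5),.06)[:2]
A=lambda *uv:P((185,200),6.9,uv); C=lambda *uv:P((270,160),7.5,uv)
a=A(248,455);b=C(640,210)
e=(a-b)/np.linalg.norm(a-b); n=np.array([e[1],-e[0]])
print('len',np.linalg.norm(a-b)*1e3,'yaw',np.degrees(np.arctan2(-e[0],e[1])))
m=(a+b)/2
for k,p in dict(jl=A(602,240),jr=C(360,375),Ll=A(425,322),Lr=A(750,140),Lr2=C(180,452),Rl=C(205,440),Rr=C(495,270),farL=A(45,312)).items(): print(k,np.array([(p-m)@e,(p-m)@n])*1e3)
```

```text
len 322.07682312355377 yaw 6.8268619245186395
jl [52.6  2.7]
jr [-54.8  -0.7]
Ll [102.8   8.2]
Lr [-2.1  6.9]
Lr2 [-2.5  6.6]
Rl [-9.9  6. ]
Rr [-113.4    7. ]
farL [160.6  70.6]
```

Run:
```python
from h import *
from h import optics
ims=[]
for i in range(6): ims.append(optics.get_image('top').astype(float))
m=np.mean(ims,0).astype(np.uint8)[:,:,::-1]; cv2.imwrite('pics/t6.png',m)
m=cv2.convertScaleAbs(m,alpha=1.5,beta=-60); cv2.imwrite('pics/t6c.png',m)
overlay('pics/t6c.png','top',[],'pics/t6l.png',(203,293,192,250),8.6)
overlay('pics/t6c.png','top',[],'pics/t6r.png',(275,365,182,240),8.6)
```

```text
(no output)
```

View pics/t6l.png

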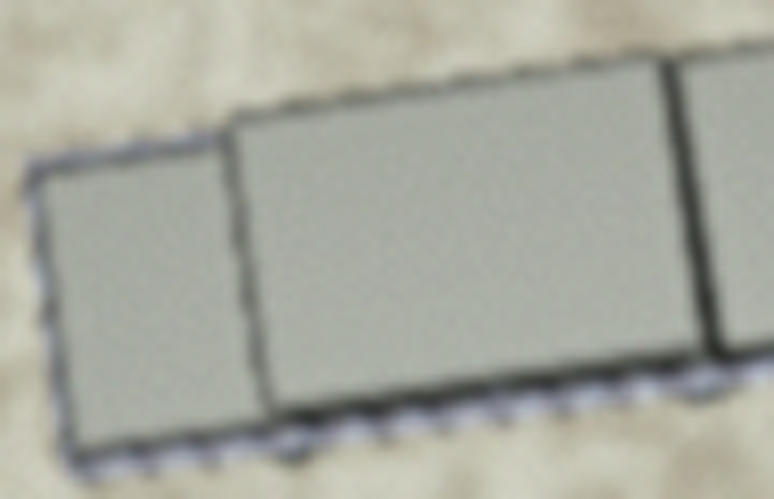

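View pics/t6r.png

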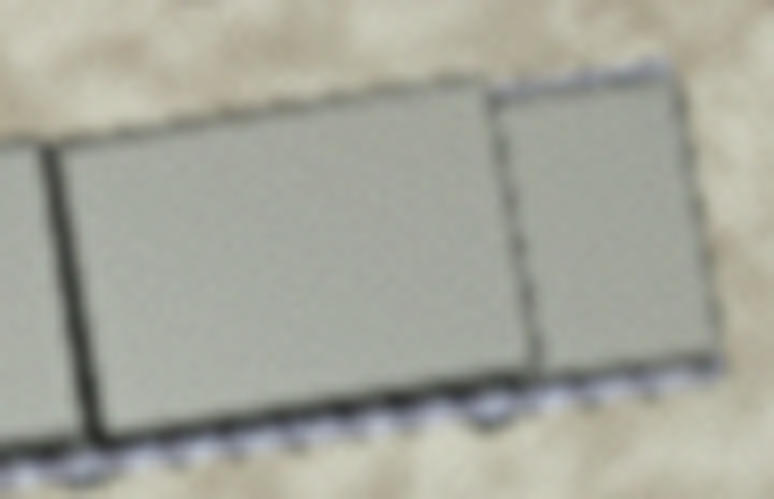

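Run:
```python
from h import *
np.set_printoptions(precision=1,suppress=True)
def T(o,uv,z): return at_z('top',(o[0]+uv[0]/8.6-.5,o[1]+uv[1]/8.6-.5),z)[:2]
l=lambda z,*c:[T((203,192),p,z) for p in c]; r=lambda z,*c:[T((275,182),p,z) for p in c]
W=l(.06,(48,178),(78,448))+r(.06,(675,85),(715,350))
L=l(.11,(240,122),(275,402),(660,65),(700,345)); R=r(.11,(66,152),(105,432),(482,85),(525,362))
def fr(P): 
    c=np.mean(P,0);y=(P[0]+P[1]-P[2]-P[3])/2;x=(P[0]+P[2]-P[1]-P[3])/2;return c,y,x
c,y,x=fr(W);e=y/np.linalg.norm(y);n=np.array([e[1],-e[0]])
print('W',c*1e3,np.linalg.norm(y)*1e3,np.linalg.norm(x)*1e3,np.degrees(np.arctan2(-e[0],e[1])))
for q in(L,R):
    k,yy,xx=fr(q);print(np.array([(k-c)@e,(k-c)@n])*1e3,'len',np.linalg.norm(yy)*1e3,np.linalg.norm(xx)*1e3,'yaw',np.degrees(np.arctan2(-yy[0],yy[1])))
def S(o,f,uv,z): return at_z('scene',(o[0]+uv[0]/f-.5,o[1]+uv[1]/f-.5),z)[:2]
A=lambda z,*uv:S((185,200),6.9,uv,z)
C=lambda z,*uv:S((270,160),7.5,uv,z)
# scene: wall frame from near-left, far-left, near-right visible top corners
nl,fl,nr=A(.06,248,455),A(.06,45,312),C(.06,640,210)
e=(nl-nr)/np.linalg.norm(nl-nr);n=np.array([e[1],-e[0]]);c=(fl+nr)/2
print('scene wall c',c*1e3)
k=(A(.11,212,38)+C(.11,185,268))/2; print('L diag',np.array([(k-c)@e,(k-c)@n])*1e3)
k=(C(.11,205,262)+C(.11,285,0))/2 ; print('R left+farright?',)
k=(C(.11,2,165)+C(.11,508,98))/2; print('R diag',np.array([(k-c)@e,(k-c)@n])*1e3)
```

```text
W [512.4 -13.9] 323.2113286578623 68.94489670175426 6.746170735726137
[55.8  2.4] len 103.71178796653581 68.76799494645195 yaw 6.179247376811536
[-53.6   1.8] len 103.28806188180788 68.59641377422307 yaw 7.800271873182281
scene wall c [508.2  -9.7]
L diag [55.7  1.2]
R left+farright?
R diag [-55.2  -2.5]
```

Both views agree: the left brick is at about +56 mm along and +2 mm across, the right at about −54 mm and within ±3 mm across. They are roughly 110 mm apart and under 2° off line, and the arm is clear. Handing in.

```bash
python3 -c "
from cell import arm
print(arm.observe()['clock']);print(arm.sign_off())"
```

```text
10.8
the job is handed in; nothing more can be done
None
```

The job is handed in at about 10.8 s: I gripped each brick lightly across its width, turned it into line and slid it inwards along the course without lifting. I then released it and moved the arm well clear.

- **Position:** measured on the brick tops in both views, each brick is within about 1.5 mm of its joint along the wall and 2.5 mm across it.
- **Line and gap:** in the top view both bricks are about 1° or less off the wall's line. Their centres are about 110 mm apart, with only a thin slit between them.
- **Pot and bottle:** they look unmoved in the last top picture. I did not measure them again.
- **Checks that disagreed:**
  - A rougher reading from the bricks' bottom edges in the scene view gave 6–8 mm across, 2–7 mm along and a gap of about 7 mm. I set it aside because the edges are rounded and shadowed there.
  - The top-view network put the centres about 100 mm apart, which is impossible for 110 mm bricks, so I ignored it.
  - The scene-view network put both bricks 3–6 mm left of their joints and about 1 and 5 mm across. That is still within tolerance.

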